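# Fill the glass-dryer drawer so that it shuts

## Robot

A 6-joint arm with a two-finger parallel gripper is mounted at the origin on a cart in front of the work surface, level with it; the furniture and walls round the work are solid. World frame = base frame: x ahead of the robot, y to its left, z up, the work surface at z = 0. Lengths are in m, angles in degrees, forces in N, time in s.
With the tool pointing down it reaches from about 0.35 to 0.875 m from the base axis. Payload 4.2 kg.
Tool frame: the origin (TCP) lies at the very end of the fingers, on their centre line; the grasp point (between the pads) lies 19 mm behind it; z points along the fingers, y is the line along which they close (so a half turn about z gives the same grasp; the last joint's range is limited). The gripper opens to 87 mm and grips with 3 to 60 N. Pads are 19 mm wide; open, the fingers measure 117 mm over their backs; the gripper's body (75 mm by 190 mm) begins 51 mm behind the grasp point.
Start: joints at [-57.204, 22.042, 0.453, 0, -68.411, -14.817], TCP at [0.193, -0.594, 0.223] pointing down, gripper open.
Joint ranges: [-179.83, 179.83], [-69.29, 118.12], [-61.27, 80.66], [-181.25, 117.63], [-171.15, -9.14], [-177.46, 177.46]. Speed limits (degrees/s): [159.86, 159.86, 180, 180, 180, 180].

## Interface

Orientations are given as a 3x3 rotation matrix whose columns are the frame's x, y, z axes.
In Python, from station import r gives the robot as it stands.
- The arm moves only by the tool jog_arm, never from a script. Its argument "plan" is text: rows parted by semicolons, each of 7 numbers parted by spaces: the shift along the tool's x, y, z normalised to -1 to 1, where 1 is 0.025 m, then the turn, a rotation vector about the tool's x, y, z normalised to -1 to 1, where 1 is 8 degrees, then the closure, from -1 (fully open) to 1 (shut). A call has exactly 10 rows; each row shifts and turns the commanded pose from where the row before left it, along the tool's axes as they then stand; what a row does not reach is not made up. A row lasts 1/10 s, in which the tool goes at most 50 mm and 8.59 degrees, less where a joint would pass 70% of its speed; a pose out of reach is approached as far as the arm can. A call with a number of a shift or a turn outside -1 to 1 is refused whole. A call with a gripper value outside its range is refused whole. The fingers move at their own pace and stop on an object; the grip force is fixed at half the most. Time passes only in rows, so rows that do not move let the fingers close, or fill a call up. It gives the time, the measured TCP pose, the force, the opening and the grip force at its end, in the units of the state.
- r.sense(): the state, without advancing time (a new reading comes with each control period).
- r.capture(name): name is "scene" or "top"; returns (picture, depth): 480x640x3 uint8, red, green, blue; 480x640 float32, m along the optical axis (not along the pixel's ray), 0 where there is no reading.
- r.get_calibration(name): a dict with "mtx" (3x3 intrinsics, pixels), "distortion" ([k1, k2, p1, p2, k3] as OpenCV has them; the pictures are not rectified), "extrinsics" (4x4, takes a point from camera to world coordinates). Camera axes: x right, y up, looking along -z (the intrinsics and any distortion apply to the point x, -y, -z); pixel columns grow to the right and rows downward; lengths in m; the calibration is good to about 2 mm. A picture is of the moment at which its call begins. get_calibration takes no time and is no camera call.
- r.finish_job(): hands the job in; it is judged then, once.
The state is a dict: "time_s": time; "joints": joint angles; "joint_velocities": joint speeds; "effort": joint torques, N m; "tcp_pos": TCP position; "ee_rot": TCP orientation; "wrist_force": force on the tool from outside, world axes, zero at the start; "moment": the same for the moment, N m; "gripper_width": opening from 0.0 (shut) to 1.0 (fully open); "gripper_force": force on a finger pad.
Only numpy, scipy, OpenCV 4.12 (cv2) and the standard library are available. Lean on these libraries where they do the work, as an engineer would, in place of code of your own. Each camera call takes 0.05 s, during which the arm holds its last target. There are 200 camera calls.

## Task

The drawer of the glass dryer will not shut because one tall glass stands among the short tumblers in it. Lift the tall glass out and stand it upright anywhere free on the worktop, put the two short tumblers that are waiting on the worktop, still mouth down, into the two empty cells so that every cell holds one tumbler, and slide the drawer gently until it is fully shut. Set every glass down rather than letting it drop, do not tip any over, and leave the roll of labels where it lies.

Things in the scene. Friction and masses are not known exactly. Their poses are not given: they have to be found in the camera images.
- loaded_1: short straight-sided clear glass tumbler standing mouth down, 66 mm at its mouth (below), 60 mm at 60 mm height, 57 mm at 80 mm height; origin at the centre of its mouth on whatever it stands on, z up along its axis; 88 mm tall; starts in a cell of the drawer and belongs there
- loaded_2: short straight-sided clear glass tumbler standing mouth down, 68 mm at its mouth (below), 60 mm at 60 mm height, 57 mm at 80 mm height; origin at the centre of its mouth on whatever it stands on, z up along its axis; 90 mm tall; starts in a cell of the drawer and belongs there
- loaded_3: short straight-sided clear glass tumbler standing mouth down, 66 mm at its mouth (below), 60 mm at 60 mm height, 57 mm at 80 mm height; origin at the centre of its mouth on whatever it stands on, z up along its axis; 88 mm tall; starts in a cell of the drawer and belongs there
- loaded_4: short straight-sided clear glass tumbler standing mouth down, 68 mm at its mouth (below), 60 mm at 60 mm height, 57 mm at 80 mm height; origin at the centre of its mouth on whatever it stands on, z up along its axis; 90 mm tall; starts in a cell of the drawer and belongs there
- tall_glass: tall clear glass standing mouth up in one of the drawer's cells, 120 mm tall, 70 mm across at the rim, 68 mm at 100 mm height, 64 mm at half height, 60 mm at the foot; hollow; origin at the centre of its foot, z up along its axis; too tall for the drawer's opening
- waiting_1: short straight-sided clear glass tumbler standing mouth down, 66 mm at its mouth (below), 60 mm at 60 mm height, 57 mm at 80 mm height; origin at the centre of its mouth on whatever it stands on, z up along its axis; 88 mm tall; starts on the worktop
- waiting_2: short straight-sided clear glass tumbler standing mouth down, 68 mm at its mouth (below), 60 mm at 60 mm height, 57 mm at 80 mm height; origin at the centre of its mouth on whatever it stands on, z up along its axis; 90 mm tall; starts on the worktop
- glass_drawer (a joint): how far the drawer has been pushed in (m): 0 is pulled out to the end of its travel, 0.225 is fully shut with the front panel against the cabinet
- drawer_lip (a point): middle of the outer face of the pull lip, 300 mm wide and 20 mm high, along the top of the drawer's steel front panel; 122 mm above the worktop. The panel is 320 mm wide, reaches from 20 to 132 mm above the worktop; its outer face is 15 mm and its inner face 27 mm behind this point. x points the way the drawer slides shut, y left along the panel, z up
- cell_1 (a point): centre of the floor of the front left cell (seen from the robot) of the wire rack in the drawer, 30 mm above the worktop; each cell is 83 x 83 mm inside, at 86 mm pitch, with wire dividers 3 mm thick and 42 mm high; axes as drawer_lip
- cell_2 (a point): centre of the floor of the front middle cell (seen from the robot) of the wire rack in the drawer, 30 mm above the worktop; each cell is 83 x 83 mm inside, at 86 mm pitch, with wire dividers 3 mm thick and 42 mm high; axes as drawer_lip
- cell_3 (a point): centre of the floor of the front right cell (seen from the robot) of the wire rack in the drawer, 30 mm above the worktop; each cell is 83 x 83 mm inside, at 86 mm pitch, with wire dividers 3 mm thick and 42 mm high; axes as drawer_lip
- cell_4 (a point): centre of the floor of the rear left cell (seen from the robot) of the wire rack in the drawer, 30 mm above the worktop; each cell is 83 x 83 mm inside, at 86 mm pitch, with wire dividers 3 mm thick and 42 mm high; axes as drawer_lip
- cell_5 (a point): centre of the floor of the rear middle cell (seen from the robot) of the wire rack in the drawer, 30 mm above the worktop; each cell is 83 x 83 mm inside, at 86 mm pitch, with wire dividers 3 mm thick and 42 mm high; axes as drawer_lip
- cell_6 (a point): centre of the floor of the rear right cell (seen from the robot) of the wire rack in the drawer, 30 mm above the worktop; each cell is 83 x 83 mm inside, at 86 mm pitch, with wire dividers 3 mm thick and 42 mm high; axes as drawer_lip
- rack_middle (a point): middle of the floor of the rack, where its six cells meet in the centre line; 30 mm above the worktop; axes as drawer_lip
- opening_top (a point): middle of the upper front edge of the opening of the glass dryer, a low fixed stainless steel cabinet 225 mm deep, 320 mm wide and 145 mm high; 133 mm above the worktop, 103 mm above the drawer's floor. Axes as drawer_lip: the cabinet lies ahead along x. A grey blower housing 50 mm high stands on the rear half of its top
- tape_roll: roll of blank cream labels lying flat on the worktop, a ring 61 mm across x 25 mm high, a bystander; origin at the centre of its underside

How it is judged (in metres and radians):
At the end, for the whole second after the job is handed in: The drawer is shut (within 5 mm), each of the six short tumblers stands flat on the floor of the rack (its mouth's centre less than 4 mm above it), which with the dividers means mouth down in a cell of its own, and the tall glass stands upright (within 0.08 rad) on the worktop (value of joint glass_drawer above 0.22 m and horizontal distance between each of loaded_1, loaded_2, loaded_3, loaded_4, waiting_1, waiting_2 and rack_middle below 0.115 m and z of each of loaded_1, loaded_2, loaded_3, loaded_4, waiting_1, waiting_2 in the frame of rack_middle below 0.004 m and height (world z) of tall_glass between -0.008 and 0.008 m and angle between tall_glass's own z axis and vertical below 0.08 rad); the robot touches nothing.
It fails at once if a glass is dropped or struck (it comes down or is moved faster than 0.8 m/s, as after a fall of 33 mm, with its foot less than 50 mm above the worktop) ((linear speed of waiting_1 above 0.8 m/s and height (world z) of waiting_1 below 0.05 m) or (linear speed of waiting_2 above 0.8 m/s and height (world z) of waiting_2 below 0.05 m) or (linear speed of tall_glass above 0.8 m/s and height (world z) of tall_glass below 0.05 m)).
It fails at once if a glass is tipped over while being handled (angle between any of waiting_1, waiting_2, tall_glass's own z axis and vertical above 0.7 rad).
It fails at once if the roll of labels is pushed aside (distance of tape_roll from where it was at the start of the episode above 0.04 m).
It fails at once if the drawer is slammed (faster than 0.5 m/s) (velocity of joint glass_drawer above 0.5 m/s).
It also fails if it takes over 69 s, if anything falls off the work surface, if the arm or the gripper's body presses on something with over 40 N, if the wrist force passes 120 N, or if a joint passes its speed limit or range.

## Working session

There is one attempt and no reset: what is moved stays moved. The work goes in short steps, Python scripts to look and compute and a tool call to move; the robot and the scene stay as the last step left them, time stands still between calls to the robot, and variables do not carry over. Pictures are saved under pics/ and viewed, at most 10 in all, crops included, and the job is handed in when it is done.

Besides the shell and the picture viewer there is one more tool, called after "Emit:" by a JSON object that holds its "op" and its "data", one argument or row to a line. jog_arm: Moves the arm, as the interface text tells. Scaled input: -1 to 1 covers 0.025 m each way for a shift and 8 degrees each way for a turn. Its arguments: {"type":"object","properties":{"plan":{"type":"string"}},"required":["plan"]}

```bash
mkdir -p pics; ls; python3 - <<'E'
from station import r
import cv2,numpy as np
s=r.sense();print(s['time_s'],s['tcp_pos'],np.round(s['ee_rot'],3),s['gripper_width'])
for n in("scene","top"):
    p,d=r.capture(n);cv2.imwrite(f'pics/{n}0.png',p[:,:,::-1]);np.save(f'{n}0.npy',d)
    c=r.get_calibration(n);print(n,np.round(c['mtx'],1),c['distortion'],np.round(c['extrinsics'],3),(d>0).mean())
E
```

```text
pics
0.0 [ 0.19274258 -0.59390687  0.22144358] [[-0.951 -0.308 -0.001]
 [-0.308  0.951  0.002]
 [ 0.     0.002 -1.   ]] 0.9961291494508674
scene [[537.8   0.  321.5]
 [  0.  537.8 241.4]
 [  0.    0.    1. ]] [-0.05545158  0.          0.          0.          0.        ] [[-0.89   0.193 -0.413  0.043]
 [-0.456 -0.415  0.787  1.029]
 [-0.02   0.889  0.457  0.708]
 [ 0.     0.     0.     1.   ]] 0.996181640625
top [[594.4   0.  322.5]
 [  0.  594.4 242. ]
 [  0.    0.    1. ]] [-0.04181637  0.          0.          0.          0.        ] [[-0.013  0.983 -0.184  0.287]
 [-1.    -0.012  0.008  0.034]
 [ 0.005  0.184  0.983  1.527]
 [ 0.     0.     0.     1.   ]] 0.99576171875
```

View pics/top0.png

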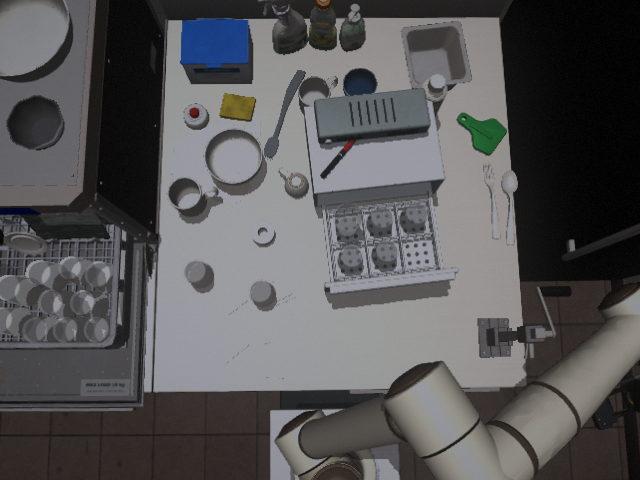

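View pics/scene0.png

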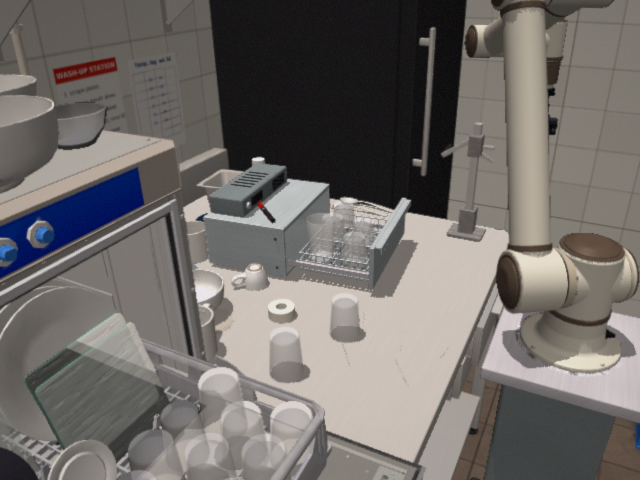

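The top view shows the drawer at (390,245). Cell 3, at (420,257), is empty. The waiting tumblers are at (199,274) and (262,294), and the roll is at (263,233). I'll zoom in and measure with depth.

```bash
cat > h.py <<'E'
from station import r
import cv2,numpy as np
def ray(n,uv):
    c=r.get_calibration(n);q=cv2.undistortPoints(np.array(uv,float).reshape(-1,1,2),c['mtx'],np.array(c['distortion'])).reshape(-1,2)
    E=np.array(c['extrinsics']);d=np.c_[q[:,0],-q[:,1],-np.ones(len(q))]
    return E[:3,3],d@E[:3,:3].T
def plane(n,uv,z):
    o,d=ray(n,uv);return o+d*((z-o[2])/d[:,2])[:,None]
def cloud(n,D):
    v,u=np.mgrid[:480,:640];o,d=ray(n,np.c_[u.ravel(),v.ravel()]);P=o+d*D.ravel()[:,None]
    P[D.ravel()==0]=np.nan
    return P.reshape(480,640,3)
E
python3 - <<'E'
from h import *
D=np.load('top0.npy');P=cloud('top',D)
for name,(u0,u1,v0,v1) in dict(w1=(180,220,255,295),w2=(245,282,275,312),roll=(250,280,220,248)).items():
    Q=P[v0:v1,u0:u1].reshape(-1,3);z=Q[:,2]
    t=np.nanpercentile(z,98);m=z>t-0.012
    Q2=Q[m];print(name,t,Q2[:,:2].min(0),Q2[:,:2].max(0),(Q2[:,:2].min(0)+Q2[:,:2].max(0))/2,len(Q2))
# panel lip
Q=P[262:300,320:465].reshape(-1,3);m=(Q[:,2]>0.115)&(Q[:,2]<0.15);Q=Q[m];print('lip',len(Q),Q.min(0),Q.max(0));
vx=np.polyfit(Q[:,1],Q[:,0],1);print(vx,np.median(Q,0))
# cabinet top front edge
Q=P[180:210,310:450].reshape(-1,3);m=(Q[:,2]>0.135)&(Q[:,2]<0.155);Q=Q[m]
b=np.round(Q[:,1],2);E=np.array([[y,Q[b==y][:,0].min()] for y in np.unique(b)]);print(E)
# drawer height map
Q=P[200:285,325:445];print('max z cells')
for v in range(204,280,6): print(v,' '.join('%4d'%(1000*np.nanmax(P[v:v+6,u:u+8,2])) for u in range(328,444,8)))
p=cv2.imread('pics/top0.png')[190:305,310:465];cv2.imwrite('pics/c1.png',cv2.resize(p,None,fx=5,fy=5,interpolation=2)[:600,:800])
p=cv2.imread('pics/scene0.png')[180:300,280:420];cv2.imwrite('pics/c2.png',cv2.resize(p,None,fx=5,fy=5,interpolation=2))
E
```

```text
w1 0.09412256783771714 [0.46111466 0.30832224] [0.51733057 0.36817478] [0.48922261 0.33824851] 432
w2 0.09278388709464752 [0.41216505 0.14951877] [0.46665038 0.20329457] [0.43940771 0.17640667] 407
roll 0.03110961267969949 [0.56641745 0.14673736] [0.62792692 0.20656372] [0.59717218 0.17665054] 364
lip 1628 [ 0.42593888 -0.29909137  0.1152564 ] [0.50121629 0.01850032 0.14001938]
[-0.08544134  0.44357498] [ 0.45418102 -0.13498336  0.1317947 ]
[[-0.27        0.69501167]
 [-0.26        0.69450773]
 [-0.25        0.69438252]
 [-0.24        0.69215784]
 [-0.23        0.69089396]
 [-0.22        0.69059715]
 [-0.21        0.68928356]
 [-0.2         0.68916173]
 [-0.19        0.68629862]
 [-0.18        0.68646044]
 [-0.17        0.68421983]
 [-0.16        0.68343323]
 [-0.15        0.68336446]
 [-0.14        0.68183117]
 [-0.13        0.68067583]
 [-0.12        0.68097863]
 [-0.11        0.68114601]
 [-0.1         0.67926291]
 [-0.09        0.67990646]
 [-0.08        0.67613093]
 [-0.07        0.62341087]
 [-0.06        0.62895421]
 [-0.05        0.63440238]
 [-0.04        0.63818429]
 [-0.03
[... 548 characters left out ...]
153  153  152   75   95  107  106   75   70   75   73   76   77    8
234   77   82   91   73   76   80  117  118   78   76   78   74   55   78    7
240   79   76  127  122   78   58  126  124  123   79   36   37   37   75    6
246   77  122  125  122  120  106  125  121  124   79   36   41   38   78   52
252   77  124  126  124  123  104  123  124  120   76   38   34   37   77   57
258   80  124  125  122  121   76  118  124  120   76   37   35   37   75   55
264   76   99  122  124   88   77   74   79   44   76   78   77   76  136  134
270   77   74   75   75   76   76   79  133  137  139  138  138  136  137  136
276  130  136  135  138  138  139  138  140  139  139  138  136  140  137  138
```

View pics/c1.png

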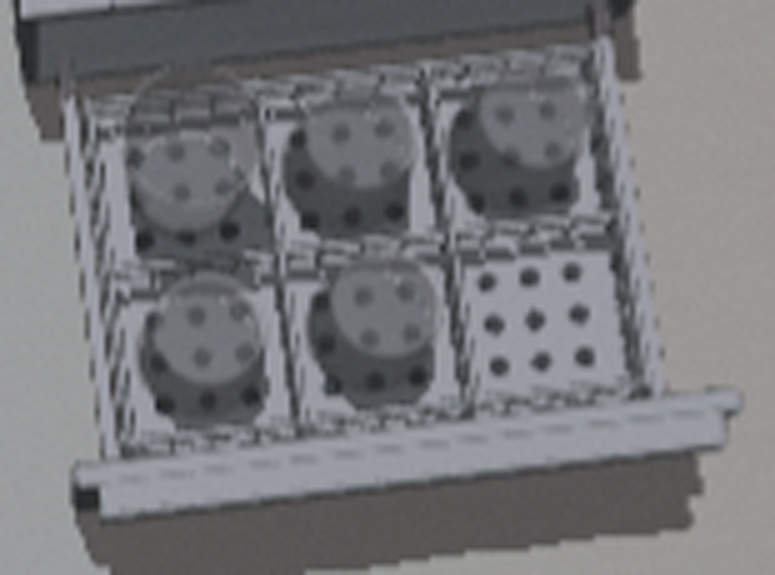

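View pics/c2.png

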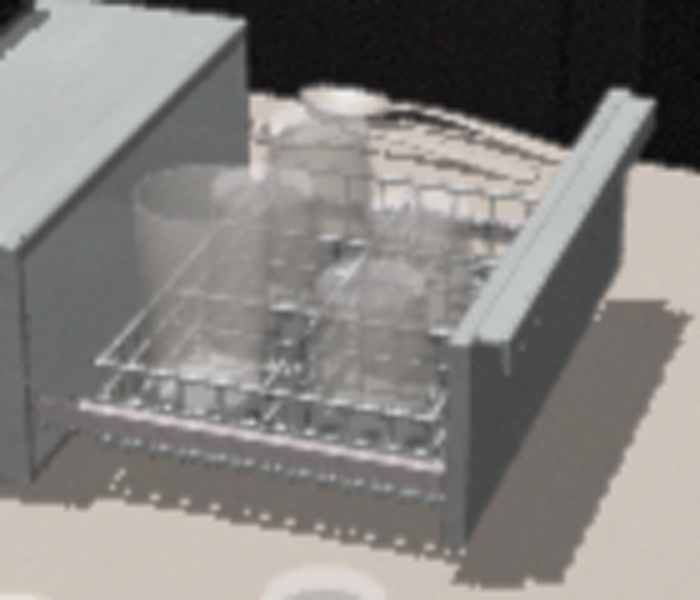

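Cell 4 (rear left) holds the tall glass, with its rim near the cabinet, and cell 3 (front right) is empty. Next I'll fit the drawer frame, the cell grid and the glass centres.

```bash
python3 - <<'E'
from h import *
D=np.load('top0.npy');P=cloud('top',D)
v,u=np.mgrid[:480,:640]
def circ(box,z0,z1,zp):
    u0,u1,v0,v1=box;m=np.zeros((480,640),bool);s=np.s_[v0:v1,u0:u1];m[s]=(P[s][...,2]>z0)&(P[s][...,2]<z1)
    X=plane('top',np.c_[u[m],v[m]],zp)[:,:2];c,rad=cv2.minEnclosingCircle(X.astype(np.float32));return np.r_[c,rad,(X.min(0)+X.max(0))/2,len(X)]
# lip top edge / panel: front-most pixels on z=.132
m=(P[...,2]>.122)&(P[...,2]<.145)&(v>262)&(v<300)&(u>318)&(u<465)
X=plane('top',np.c_[u[m],v[m]],.132)[:,:2]
rc=cv2.minAreaRect(X.astype(np.float32)*1000);print('panel rect',rc,cv2.boxPoints(rc).round(1).tolist())
m=(P[...,2]>.138)&(P[...,2]<.156)&(v>130)&(v<215)&(u>300)&(u<450)
X=plane('top',np.c_[u[m],v[m]],.145)[:,:2]
L=[]
for y in np.arange(-.26,.05,.01):
    s=X[(abs(X[:,1]-y)<.005)]
    if len(s) and (y<-.08 or y>0.005): L.append([y,s[:,0].min()])
L=np.array(L);f=np.polyfit(L[:,0],L[:,1],1);print('cab edge',f,np.degrees(np.arctan(-f[0])))
psi=np.arctan(-f[0]);R=np.array([[np.cos(psi),np.sin(psi)],[-np.sin(psi),np.cos(psi)]])
for n,a in dict(w1=((180,220,255,295),.082,.11,.089),w2=((245,282,275,312),.082,.11,.089),roll=((250,280,220,248),.02,.05,.025),tall=((326,366,196,236),.140,.17,.15),
  c1=((330,368,237,272),.114,.14,.119),c2=((366,404,235,270),.114,.14,.119),c5=((364,400,200,236),.114,.14,.119),c6=((399,432,200,236),.114,.14,.119)).items():
    q=circ(*a);print(n,q.round(4),'drawer',(R@q[:2]).round(4),(R@q[3:5]).round(4))
# dividers
m=(P[...,2]>.066)&(P[...,2]<.082)&(v>200)&(v<285)&(u>322)&(u<448)
X=plane('top',np.c_[u[m],v[m]],.072)[:,:2]@R.T
for k in (0,1):
    h,e=np.histogram(X[:,k],np.arange(X[:,k].min(),X[:,k].max(),.003));print(k,[(round(float(a),3),int(b)) for a,b in zip(e,h) if b>25])
m=(P[...,2]<.02)&(v>300);print('table edge x at left',P[330:400,200,:2][::5].round(3).tolist(), P[330:400,200,2][::5].round(3))
E
```

```text
panel rect ((471.88629150390625, -138.9334259033203), (67.85550689697266, 318.84686279296875), 4.996423244476318) [[424.20001220703125, 16.899999618530273], [452.0, -300.70001220703125], [519.5999755859375, -294.79998779296875], [491.79998779296875, 22.799999237060547]]
cab edge [-0.09948967  0.66836607] 5.681641581014516
w1 [4.898e-01 3.375e-01 2.960e-02 4.889e-01 3.374e-01 4.330e+02] drawer [0.5208 0.2873] [0.5199 0.2874]
w2 [4.390e-01 1.763e-01 2.800e-02 4.392e-01 1.758e-01 3.970e+02] drawer [0.4543 0.1319] [0.4545 0.1315]
roll [5.971e-01 1.766e-01 3.130e-02 5.973e-01 1.766e-01 3.570e+02] drawer [0.6117 0.1167] [0.6118 0.1166]
tall [ 6.057e-01 -3.860e-02  3.590e-02  6.055e-01 -3.950e-02  1.310e+02] drawer [ 0.5989 -0.0984] [ 0.5986 -0.0992]
c1 [ 5.178e-01 -4.600e-02  2.790e-02  5.177e-01 -4.510e-02  3.630e+02] drawer [ 0.5107 -0.097 ] [ 0.5107 -0.0962]
c2 [ 5.302e-01 -1.322e-01  2.750e-02  5.300e-01 -1.321e-01  3.580e+02] drawer [ 0.5146 -0.184 ] [ 0.5144 -0.184 ]
c5 [ 6.128e-01 -1.221e-01  2.900e-02  6.129e-01 -1.227e-01  4.070e+02] drawer [ 0.5977 -0.1822] [ 0.5977 -0.1827]
c6 [ 6.224e-01 -2.074e-01  2.910e-02  6.207e-01 -2.073e-01  3.900e+02] drawer [ 0.5988 -0.268 ] [ 0.5971 -0.2677]
0 [(0.465, 100), (0.468, 61), (0.552, 120), (0.567, 27), (0.57, 34), (0.636, 46), (0.639, 55)]
1 [(-0.316, 49), (-0.313, 53), (-0.229, 72), (-0.226, 38), (-0.142, 72), (-0.058, 42)]
table edge x at left [[0.348, 0.337], [0.335, 0.337], [0.323, 0.337], [0.31, 0.335], [nan, nan], [0.285, 0.336], [0.273, 0.335], [0.261, 0.335], [0.248, 0.333], [0.236, 0.335], [0.223, 0.334], [0.211, 0.333], [0.199, 0.334], [0.135, 0.488]] [-0.001  0.    -0.001  0.004    nan -0.002  0.004  0.002  0.007 -0.003
 -0.001  0.003  0.    -0.788]
```

Emit:
{"op": "jog_arm", "data": {
  "plan": "0 0 0 0 0 0.78 -0.8; 0 0 0 0 0 0.78 -0.8; 0 0 -0.7 0 0 0 -0.8; 0 0 -0.7 0 0 0 -0.8; 0 0 -0.7 0 0 0 -0.8; 0 0 -0.7 0 0 0 -0.8; 0 0 -0.7 0 0 0 -0.8; 0 0 -0.7 0 0 0 -0.8; 0 0 -0.5 0 0 0 -0.8; 0 0 0 0 0 0 -0.8"
}}

```text
time_s: 1.1
tcp_pos: [0.1931, -0.595, 0.3417]
ee_rot: [[-0.995, -0.096, 0.001], [-0.096, 0.995, -0.003], [-0.001, -0.003, -1.0]]
wrist_force: [0.2, -0.1, 0.2]
gripper_width: 0.899
gripper_force: 0.0
```

```bash
cat >> h.py <<'E'
def d(x,y,z):
    s=r.sense();R=np.array(s['ee_rot']);e=np.array([x,y,z])-s['tcp_pos'];print('t',round(s['time_s'],2),'tcp',np.round(s['tcp_pos'],4),'az',round(np.degrees(np.arctan2(R[1,1],R[0,1])),2),'tiltz',np.round(R[:,2],3),'w',round(s['gripper_width'],3),'F',np.round(s['wrist_force'],1),'gf',round(s['gripper_force'],1),'d_units',np.round(R.T@e/.025,2))
E
python3 - <<'E'
from h import *
d(.606,-.039,.222)
for n in('scene','top'):
    P=cloud(n,np.load(n+'0.npy')).reshape(-1,3)
    m=(P[:,0]>.25)&(P[:,0]<.6)&(P[:,1]<-.2)&(P[:,1]>-.48)&(P[:,2]>.02)
    Q=P[m]; Q=Q[~((Q[:,0]>.42)&(Q[:,1]>-.31))]
    for z in np.arange(.02,.5,.04):
        q=Q[(Q[:,2]>=z)&(Q[:,2]<z+.04)]
        if len(q)>3: print(n,round(z,2),len(q),q[:,:2].min(0).round(3),q[:,:2].max(0).round(3))
E
```

```text
t 1.1 tcp [ 0.1931 -0.595   0.3417] az 95.5 tiltz [ 0.001 -0.003 -1.   ] w 0.899 F [ 0.2 -0.1  0.2] gf 0.0 d_units [-18.57  20.57   4.75]
scene 0.02 228 [ 0.298 -0.428] [ 0.355 -0.371]
scene 0.06 238 [ 0.298 -0.431] [ 0.343 -0.378]
scene 0.1 112 [ 0.31  -0.417] [ 0.332 -0.393]
scene 0.14 115 [ 0.309 -0.42 ] [ 0.331 -0.392]
scene 0.18 140 [ 0.31  -0.461] [ 0.423 -0.393]
scene 0.22 327 [ 0.269 -0.477] [ 0.427 -0.382]
scene 0.26 303 [ 0.27  -0.453] [ 0.367 -0.382]
scene 0.3 115 [ 0.305 -0.423] [ 0.334 -0.391]
scene 0.46 77 [ 0.308 -0.479] [ 0.381 -0.452]
top 0.02 94 [ 0.276 -0.442] [ 0.361 -0.373]
top 0.06 268 [ 0.299 -0.444] [ 0.341 -0.386]
top 0.1 49 [ 0.31  -0.418] [ 0.33  -0.397]
top 0.14 51 [ 0.31  -0.415] [ 0.33  -0.398]
top 0.18 66 [ 0.311 -0.476] [ 0.427 -0.399]
top 0.22 304 [ 0.269 -0.48 ] [ 0.426 -0.389]
top 0.26 457 [ 0.272 -0.456] [ 0.372 -0.389]
top 0.3 195 [ 0.304 -0.426] [ 0.335 -0.389]
```

Emit:
{"op": "jog_arm", "data": {
  "plan": "0 0 -0.8 0 0 0 -0.8; 0 0 -0.9 0 0 0 -0.8; 0 0 -0.9 0 0 0 -0.8; -0.88 0.98 0 0 0 0 -0.8; -0.88 0.98 0 0 0 0 -0.8; -0.88 0.98 0 0 0 0 -0.8; -0.88 0.98 0 0 0 0 -0.8; -0.88 0.98 0 0 0 0 -0.8; -0.88 0.98 0 0 0 0 -0.8; -0.88 0.98 0 0 0 0 -0.8"
}}

```text
time_s: 2.1
tcp_pos: [0.3303, -0.4075, 0.4037]
ee_rot: [[-0.995, -0.096, -0.001], [-0.096, 0.995, 0.002], [0.001, 0.002, -1.0]]
wrist_force: [-0.0, 0.4, -0.0]
gripper_width: 0.899
gripper_force: 0.0
```

Emit:
{"op": "jog_arm", "data": {
  "plan": "-0.88 0.98 0 0 0 0 -0.8; -0.88 0.98 0 0 0 0 -0.8; -0.88 0.98 0 0 0 0 -0.8; -0.88 0.98 0 0 0 0 -0.8; -0.88 0.98 0 0 0 0 -0.8; -0.88 0.98 0.3 0 0 0 -0.8; -0.88 0.98 0.6 0 0 0 -0.8; -0.88 0.98 0.6 0 0 0 -0.8; -0.88 0.98 0.6 0 0 0 -0.8; -0.88 0.98 0.6 0 0 0 -0.8"
}}

```text
time_s: 3.1
tcp_pos: [0.5254, -0.1426, 0.3357]
ee_rot: [[-0.995, -0.096, -0.002], [-0.096, 0.995, 0.001], [0.002, 0.001, -1.0]]
wrist_force: [-0.3, 0.5, 0.1]
gripper_width: 0.9
gripper_force: 0.0
```

Emit:
{"op": "jog_arm", "data": {
  "plan": "-0.88 0.98 0.6 0 0 0 -0.8; -0.88 0.98 0.6 0 0 0 -0.8; -0.8 0.9 0.6 0 0 0 -0.8; -0.5 0.6 0.6 0 0 0 -0.8; 0 0 0.6 0 0 0 -0.8; 0 0 0.6 0 0 0 -0.8; 0 0 0 0 0 0 -0.8; 0 0 0 0 0 0 -0.8; 0 0 0 0 0 0 -0.8; 0 0 0 0 0 0 -0.8"
}}

```text
time_s: 4.1
tcp_pos: [0.5935, -0.0508, 0.2485]
ee_rot: [[-0.995, -0.096, 0.002], [-0.096, 0.995, 0.0], [-0.002, 0.0, -1.0]]
wrist_force: [-0.2, -0.0, -0.5]
gripper_width: 0.904
gripper_force: 0.0
```

```bash
python3 - <<'E'
from h import *
d(.606,-.039,.122)
E
```

```text
t 4.1 tcp [ 0.5935 -0.0508  0.2485] az 95.48 tiltz [ 0.002  0.    -1.   ] w 0.904 F [-0.2 -0.  -0.5] gf 0.0 d_units [-0.53  0.42  5.06]
```

```bash
python3 - <<'E'
from h import *
P=cloud('scene',np.load('scene0.npy'));v,u=np.mgrid[:480,:640]
def c(nm,x0,x1,y0,y1,z0,z1,zp):
    m=(P[...,0]>x0)&(P[...,0]<x1)&(P[...,1]>y0)&(P[...,1]<y1)&(P[...,2]>z0)&(P[...,2]<z1)
    X=P[m][:,:2];X2=plane('scene',np.c_[u[m],v[m]],zp)[:,:2]
    for q in (X,X2): print(nm,len(q),q.min(0).round(4),q.max(0).round(4),((q.min(0)+q.max(0))/2).round(4))
c('tall',.55,.66,-.09,.01,.145,.156,.150)
c('w1',.43,.55,.28,.40,.084,.098,.089)
c('w2',.38,.50,.12,.23,.084,.098,.089)
E
```

```text
tall 128 [ 0.5708 -0.0778] [ 0.6407 -0.0013] [ 0.6058 -0.0395]
tall 128 [ 0.5679 -0.0746] [0.6411 0.0044] [ 0.6045 -0.0351]
w1 500 [0.4609 0.3122] [0.5178 0.3697] [0.4893 0.341 ]
w1 500 [0.4581 0.3105] [0.5176 0.374 ] [0.4878 0.3423]
w2 330 [0.4109 0.1505] [0.4659 0.2057] [0.4384 0.1781]
w2 330 [0.4087 0.1536] [0.4643 0.2116] [0.4365 0.1826]
```

Emit:
{"op": "jog_arm", "data": {
  "plan": "-0.2 0.2 0.5 0 0 0 -0.8; -0.2 0.2 0.5 0 0 0 -0.8; -0.1 0 0.5 0 0 0 -0.8; 0 0 0.5 0 0 0 -0.8; 0 0 0.5 0 0 0 -0.8; 0 0 0 0 0 0 -0.8; 0 0 0 0 0 0 -0.8; 0 0 0 0 0 0 -0.8; 0 0 0 0 0 0 -0.8; 0 0 0 0 0 0 -0.8"
}}

```text
time_s: 5.1
tcp_pos: [0.6049, -0.0394, 0.1857]
ee_rot: [[-0.995, -0.096, 0.001], [-0.096, 0.995, 0.0], [-0.001, 0.0, -1.0]]
wrist_force: [-0.9, 1.6, 1.2]
gripper_width: 0.901
gripper_force: 0.0
```

Emit:
{"op": "jog_arm", "data": {
  "plan": "0 0 0.5 0 0 0 -0.8; 0 0 0.5 0 0 0 -0.8; 0 0 0.5 0 0 0 -0.8; 0 0 0.5 0 0 0 -0.8; 0 0 0.4 0 0 0 -0.8; 0 0 0.15 0 0 0 -0.8; 0 0 0 0 0 0 -0.8; 0 0 0 0 0 0 0.5; 0 0 0 0 0 0 0.5; 0 0 0 0 0 0 0.5"
}}

```text
time_s: 6.1
tcp_pos: [0.6052, -0.0394, 0.1221]
ee_rot: [[-0.995, -0.096, 0.002], [-0.096, 0.995, 0.0], [-0.002, -0.0, -1.0]]
wrist_force: [-0.8, 0.1, 0.2]
gripper_width: 0.786
gripper_force: 29.9
```

Emit:
{"op": "jog_arm", "data": {
  "plan": "0 0 0 0 0 0 0.5; 0 0 0 0 0 0 0.5; 0 0 0 0 0 0 0.5; 0 0 0 0 0 0 0.5; 0 0 -0.1 0 0 0 0.5; 0 0 -0.2 0 0 0 0.5; 0 0 -0.3 0 0 0 0.5; 0 0 -0.3 0 0 0 0.5; 0 0 0 0 0 0 0.5; 0 0 0 0 0 0 0.5"
}}

```text
time_s: 7.1
tcp_pos: [0.6046, -0.0393, 0.1441]
ee_rot: [[-0.995, -0.096, 0.0], [-0.096, 0.995, 0.0], [-0.0, 0.0, -1.0]]
wrist_force: [0.1, 0.2, -2.7]
gripper_width: 0.783
gripper_force: 30.0
```

Emit:
{"op": "jog_arm", "data": {
  "plan": "0 0 -0.5 0 0 0 0.5; 0 0 -0.6 0 0 0 0.5; 0 0 -0.6 0 0 0 0.5; 0 0 -0.6 0 0 0 0.5; 0 0 -0.6 0 0 0 0.5; 0.1 0.15 -0.5 0 0 0 0.5; 0.3 0.4 0 0 0 0 0.5; 0.5 0.7 0 0 0 0 0.5; 0.7 0.96 0 0 0 0 0.5; 0.7 0.96 0 0 0 0 0.5"
}}

```text
time_s: 8.1
tcp_pos: [0.5379, 0.0348, 0.2279]
ee_rot: [[-0.995, -0.095, -0.002], [-0.095, 0.995, -0.0], [0.002, 0.0, -1.0]]
wrist_force: [0.0, 0.4, -3.7]
gripper_width: 0.782
gripper_force: 30.0
```

Emit:
{"op": "jog_arm", "data": {
  "plan": "0.7 0.96 0 0 0 0 0.5; 0.7 0.96 0 0 0 0 0.5; 0.7 0.96 0 0 0 0 0.5; 0.7 0.96 0 0 0 0 0.5; 0.7 0.96 0 0 0 0 0.5; 0.7 0.96 0 0 0 0 0.5; 0.7 0.96 0 0 0 0 0.5; 0.7 0.96 0 0 0 0 0.5; 0.7 0.96 0 0 0 0 0.5; 0.5 0.7 0 0 0 0 0.5"
}}

```text
time_s: 9.1
tcp_pos: [0.3459, 0.2506, 0.2283]
ee_rot: [[-0.995, -0.097, -0.001], [-0.097, 0.995, -0.0], [0.001, -0.0, -1.0]]
wrist_force: [0.5, 0.0, -2.1]
gripper_width: 0.784
gripper_force: 30.0
```

Emit:
{"op": "jog_arm", "data": {
  "plan": "0.3 0.3 0 0 0 0 0.5; 0 0 0.3 0 0 0 0.5; 0 0 0.6 0 0 0 0.5; 0 0 0.6 0 0 0 0.5; 0 0 0.6 0 0 0 0.5; 0 0 0.6 0 0 0 0.5; 0 0 0.6 0 0 0 0.5; 0 0 0.5 0 0 0 0.5; 0 0 0.3 0 0 0 0.5; 0 0 0 0 0 0 0.5"
}}

```text
time_s: 10.1
tcp_pos: [0.3397, 0.2555, 0.1251]
ee_rot: [[-0.995, -0.095, -0.002], [-0.095, 0.995, -0.003], [0.002, -0.003, -1.0]]
wrist_force: [0.2, -0.4, -3.3]
gripper_width: 0.784
gripper_force: 30.0
```

```bash
python3 - <<'E'
from h import *
d(.34,.26,.092)
p,D=r.capture('scene');cv2.imwrite('pics/s1.png',p[:,:,::-1])
E
```

```text
t 10.1 tcp [0.3397 0.2555 0.1251] az 95.44 tiltz [-0.002 -0.003 -1.   ] w 0.784 F [ 0.2 -0.4 -3.3] gf 30.0 d_units [-0.03  0.18  1.32]
```

View pics/s1.png

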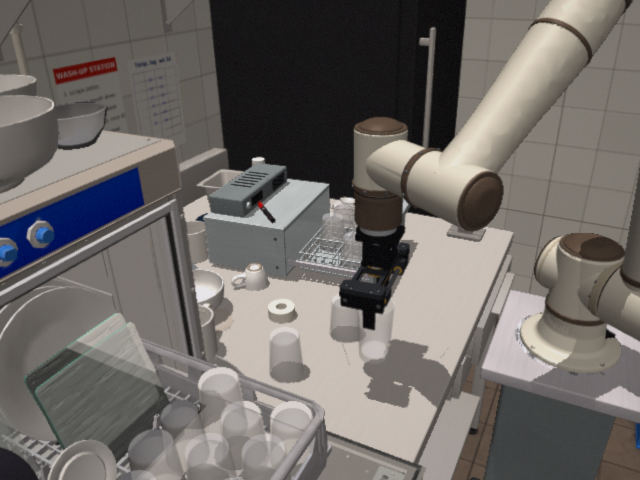

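The view shows the tall glass held upright at (376,335), just above the worktop. Lowering it.

Emit:
{"op": "jog_arm", "data": {
  "plan": "0 0 0.3 0 0 0 0.5; 0 0 0.3 0 0 0 0.5; 0 0 0.3 0 0 0 0.5; 0 0 0.2 0 0 0 0.5; 0 0 0.06 0 0 0 0.5; 0 0 0.04 0 0 0 0.5; 0 0 0.04 0 0 0 0.5; 0 0 0.04 0 0 0 0.5; 0 0 0 0 0 0 0.5; 0 0 0 0 0 0 0.5"
}}

```text
time_s: 11.15
tcp_pos: [0.3401, 0.2569, 0.0944]
ee_rot: [[-0.995, -0.096, 0.0], [-0.096, 0.995, 0.0], [-0.0, 0.0, -1.0]]
wrist_force: [0.1, 0.2, -3.1]
gripper_width: 0.783
gripper_force: 30.0
```

Emit:
{"op": "jog_arm", "data": {
  "plan": "0 0 0.04 0 0 0 0.5; 0 0 0.04 0 0 0 0.5; 0 0 0.03 0 0 0 0.5; 0 0 0 0 0 0 0.5; 0 0 0 0 0 0 0.5; 0 0 0 0 0 0 0.5; 0 0 0 0 0 0 0.5; 0 0 0 0 0 0 0.5; 0 0 0 0 0 0 0.5; 0 0 0 0 0 0 0.5"
}}

```text
time_s: 12.15
tcp_pos: [0.3402, 0.2569, 0.0919]
ee_rot: [[-0.995, -0.096, 0.0], [-0.096, 0.995, 0.0], [-0.0, 0.0, -1.0]]
wrist_force: [-1.3, -1.5, 6.2]
gripper_width: 0.781
gripper_force: 29.8
```

Emit:
{"op": "jog_arm", "data": {
  "plan": "0 0 0 0 0 0 -0.9; 0 0 0 0 0 0 -0.9; 0 0 0 0 0 0 -0.9; 0 0 -0.2 0 0 0 -0.9; 0 0 -0.5 0 0 0 -0.9; 0 0 -0.8 0 0 0 -0.9; 0 0 -0.9 0 0 0 -0.9; 0 0 -0.9 0 0 0 -0.9; -0.6 -0.6 -0.3 0 0 0 -0.9; -0.9 -0.9 0 0 0 0 -0.9"
}}

```text
time_s: 13.15
tcp_pos: [0.3817, 0.2242, 0.1837]
ee_rot: [[-0.995, -0.099, 0.003], [-0.099, 0.995, 0.004], [-0.004, 0.003, -1.0]]
wrist_force: [0.3, -0.2, 0.2]
gripper_width: 0.947
gripper_force: 0.0
```

Emit:
{"op": "jog_arm", "data": {
  "plan": "-0.9 -0.9 0 0 0 0 -0.9; -0.8 -0.8 0 0 0 0 -0.9; -0.4 -0.36 0.3 0 0 0 -0.9; 0 0 0.6 0 0 0 -0.9; 0 0 0.6 0 0 0 -0.9; 0 0 0.5 0 0 0 -0.9; 0 0 0 0 0 0 -0.9; 0 0 0 0 0 0 -0.9; 0 0 0 0 0 0 -0.9; 0 0 0 0 0 0 -0.9"
}}

```text
time_s: 14.15
tcp_pos: [0.4385, 0.1773, 0.1323]
ee_rot: [[-0.995, -0.096, 0.001], [-0.096, 0.995, 0.001], [-0.001, 0.001, -1.0]]
wrist_force: [-0.1, 0.1, -0.0]
gripper_width: 0.946
gripper_force: 0.0
```

```bash
python3 - <<'E'
from h import *
d(.4385,.177,.053)
P=cloud('scene',r.capture('scene')[1])
m=(abs(P[...,0]-.34)<.05)&(abs(P[...,1]-.257)<.05)&(P[...,2]>.02)&(P[...,2]<.14);Q=P[m]
for a in(.02,.05,.08,.11):
    q=Q[(Q[:,2]>a)&(Q[:,2]<a+.03)];print(a,len(q),q[:,:2].min(0).round(3),q[:,:2].max(0).round(3))
E
```

```text
t 14.15 tcp [0.4385 0.1773 0.1323] az 95.52 tiltz [ 0.001  0.001 -1.   ] w 0.946 F [-0.1  0.1 -0. ] gf 0.0 d_units [ 0.   -0.01  3.17]
0.02 361 [0.309 0.25 ] [0.369 0.291]
0.05 431 [0.307 0.223] [0.367 0.293]
0.08 827 [0.306 0.222] [0.374 0.294]
0.11 385 [0.306 0.221] [0.375 0.294]
```

Emit:
{"op": "jog_arm", "data": {
  "plan": "0 0 0.5 0 0 0 -0.9; 0 0 0.6 0 0 0 -0.9; 0 0 0.6 0 0 0 -0.9; 0 0 0.6 0 0 0 -0.9; 0 0 0.5 0 0 0 -0.9; 0 0 0.37 0 0 0 -0.9; 0 0 0 0 0 0 -0.9; 0 0 0 0 0 0 0.7; 0 0 0 0 0 0 0.7; 0 0 0 0 0 0 0.7"
}}

```text
time_s: 15.2
tcp_pos: [0.4385, 0.1772, 0.053]
ee_rot: [[-0.995, -0.096, 0.001], [-0.096, 0.995, 0.001], [-0.001, 0.001, -1.0]]
wrist_force: [0.4, 0.4, 0.5]
gripper_width: 0.762
gripper_force: 0.0
```

Emit:
{"op": "jog_arm", "data": {
  "plan": "0 0 0 0 0 0 0.7; 0 0 0 0 0 0 0.7; 0 0 0 0 0 0 0.7; 0 0 0 0 0 0 0.7; 0 0 -0.1 0 0 0 0.7; 0 0 -0.2 0 0 0 0.7; 0 0 -0.3 0 0 0 0.7; 0 0 -0.4 0 0 0 0.7; 0 0 0 0 0 0 0.7; 0 0 0 0 0 0 0.7"
}}

```text
time_s: 16.2
tcp_pos: [0.4382, 0.177, 0.0777]
ee_rot: [[-0.995, -0.096, 0.001], [-0.096, 0.995, 0.001], [-0.001, 0.001, -1.0]]
wrist_force: [-1.3, -0.1, -3.0]
gripper_width: 0.657
gripper_force: 29.8
```

Emit:
{"op": "jog_arm", "data": {
  "plan": "0 0 -0.5 0 0 0 0.7; 0 0 -0.8 0 0 0 0.7; 0 0 -0.8 0 0 0 0.7; 0 0 -0.8 0 0 0 0.7; 0 0 -0.8 0 0 0 0.7; 0 -0.2 -0.8 0 0 0 0.7; 0 -0.5 -0.7 0 0 0 0.7; -0.1 -0.8 0 0 0 0 0.7; -0.2 -1 0 0 0 0 0.7; -0.2 -1 0 0 0 0 0.7"
}}

```text
time_s: 17.2
tcp_pos: [0.4585, 0.0901, 0.207]
ee_rot: [[-0.995, -0.096, -0.001], [-0.096, 0.995, 0.0], [0.001, 0.0, -1.0]]
wrist_force: [-0.1, 0.4, -2.0]
gripper_width: 0.652
gripper_force: 29.8
```

Emit:
{"op": "jog_arm", "data": {
  "plan": "-0.2 -1 0 0 0 0 0.7; -0.2 -1 0 0 0 0 0.7; -0.2 -1 0 0 0 0 0.7; -0.2 -1 0 0 0 0 0.7; -0.2 -1 0 0 0 0 0.7; -0.2 -1 0 0 0 0 0.7; -0.2 -1 0 0 0 0 0.7; -0.2 -1 0 0 0 0 0.7; -0.2 -1 0 0 0 0 0.7; 0 -1 0 0 0 0 0.7"
}}

```text
time_s: 18.2
tcp_pos: [0.5278, -0.1545, 0.2064]
ee_rot: [[-0.995, -0.096, -0.001], [-0.096, 0.995, 0.0], [0.001, 0.0, -1.0]]
wrist_force: [0.3, 0.8, -3.0]
gripper_width: 0.654
gripper_force: 29.8
```

Emit:
{"op": "jog_arm", "data": {
  "plan": "0 -0.9 0 0 0 0 0.7; 0 -0.6 0 0 0 0 0.7; 0 -0.14 0 0 0 0 0.7; 0 0 0 0 0 0 0.7; 0 0 0 0 0 0 0.7; 0 0 0 0 0 0 0.7; 0 0 0 0 0 0 0.7; 0 0 0 0 0 0 0.7; 0 0 0 0 0 0 0.7; 0 0 0 0 0 0 0.7"
}}

```text
time_s: 19.2
tcp_pos: [0.5317, -0.1943, 0.2073]
ee_rot: [[-0.995, -0.096, 0.0], [-0.096, 0.995, 0.0], [-0.0, 0.0, -1.0]]
wrist_force: [-0.5, 0.0, -2.2]
gripper_width: 0.655
gripper_force: 29.8
```

```bash
python3 - <<'E'
from h import *
d(.5343,-.2192,.083)
p,D=r.capture('scene');cv2.imwrite('pics/s2.png',cv2.resize(p[130:330,260:500,::-1],None,fx=3,fy=3))
P=cloud('scene',D);m=(P[...,0]>.48)&(P[...,0]<.58)&(P[...,1]<-.16)&(P[...,1]>-.28)&(P[...,2]>.14)&(P[...,2]<.19);Q=P[m]
print(len(Q),Q.min(0),Q.max(0))
E
```

```text
t 19.2 tcp [ 0.5317 -0.1943  0.2073] az 95.51 tiltz [ 0.  0. -1.] w 0.655 F [-0.5  0.  -2.2] gf 29.8 d_units [-0.01 -1.    4.97]
309 [ 0.49937633 -0.20721788  0.15434511] [ 0.56215458 -0.16000756  0.18992548]
```

View pics/s2.png

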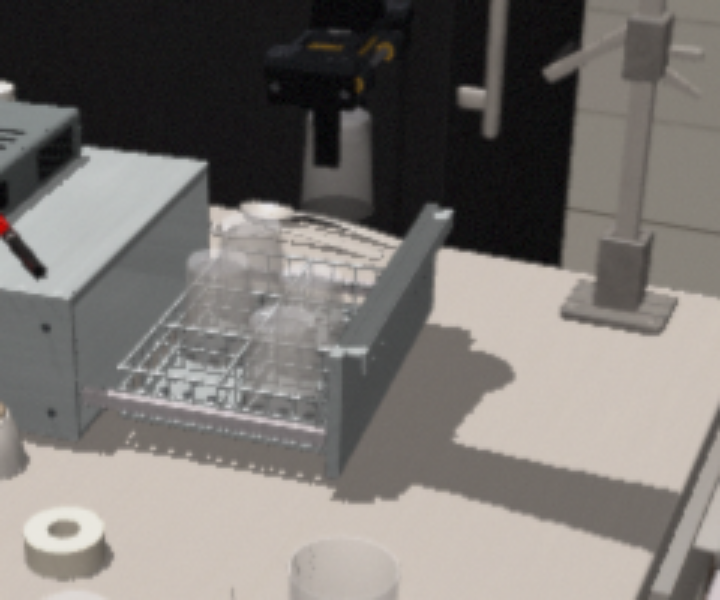

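The crop shows the tumbler held upright at (338,165), still 25 mm short of cell 3. I'll move across and lower it.

Emit:
{"op": "jog_arm", "data": {
  "plan": "0 -0.4 0 0 0 0 0.7; 0 -0.5 0 0 0 0 0.7; 0 -0.1 0 0 0 0 0.7; 0 0 0.5 0 0 0 0.7; 0 0 0.7 0 0 0 0.7; 0 0 0.7 0 0 0 0.7; 0 0 0.6 0 0 0 0.7; 0 0 0.3 0 0 0 0.7; 0 0 0 0 0 0 0.7; 0 0 0 0 0 0 0.7"
}}

```text
time_s: 20.25
tcp_pos: [0.5344, -0.2194, 0.1375]
ee_rot: [[-0.995, -0.096, 0.0], [-0.096, 0.995, -0.0], [-0.0, -0.0, -1.0]]
wrist_force: [-0.2, -0.1, -1.9]
gripper_width: 0.659
gripper_force: 29.8
```

Emit:
{"op": "jog_arm", "data": {
  "plan": "0 0 0.3 0 0 0 0.7; 0 0 0.4 0 0 0 0.7; 0 0 0.4 0 0 0 0.7; 0 0 0.4 0 0 0 0.7; 0 0 0.3 0 0 0 0.7; 0 0 0.2 0 0 0 0.7; 0 0 0.06 0 0 0 0.7; 0 0 0.04 0 0 0 0.7; 0 0 0 0 0 0 0.7; 0 0 0 0 0 0 0.7"
}}

```text
time_s: 21.25
tcp_pos: [0.5343, -0.2193, 0.0852]
ee_rot: [[-0.995, -0.096, 0.001], [-0.096, 0.995, -0.0], [-0.001, -0.0, -1.0]]
wrist_force: [-0.2, -0.3, -1.5]
gripper_width: 0.66
gripper_force: 29.8
```

Emit:
{"op": "jog_arm", "data": {
  "plan": "0 0 0.03 0 0 0 0.7; 0 0 0.03 0 0 0 0.7; 0 0 0.03 0 0 0 0.7; 0 0 0.02 0 0 0 0.7; 0 0 0 0 0 0 0.7; 0 0 0 0 0 0 0.7; 0 0 0 0 0 0 0.7; 0 0 0 0 0 0 0.7; 0 0 0 0 0 0 0.7; 0 0 0 0 0 0 0.7"
}}

```text
time_s: 22.25
tcp_pos: [0.5344, -0.2193, 0.0828]
ee_rot: [[-0.995, -0.096, 0.001], [-0.096, 0.995, -0.0], [-0.001, -0.0, -1.0]]
wrist_force: [-1.2, 1.9, 6.2]
gripper_width: 0.661
gripper_force: 30.1
```

Emit:
{"op": "jog_arm", "data": {
  "plan": "0 0 0 0 0 0 -0.54; 0 0 0 0 0 0 -0.54; 0 0 0 0 0 0 -0.54; 0 0 -0.2 0 0 0 -0.54; 0 0 -0.5 0 0 0 -0.54; 0 0 -0.9 0 0 0 -0.54; 0 0 -0.9 0 0 0 -0.54; 0 0 -0.9 0 0 0 -0.54; 0 0.5 -0.5 0 0 0 -0.9; 0 0.8 0 0 0 0 -0.9"
}}

```text
time_s: 23.25
tcp_pos: [0.5322, -0.1869, 0.1824]
ee_rot: [[-0.996, -0.094, 0.005], [-0.094, 0.996, -0.001], [-0.005, -0.001, -1.0]]
wrist_force: [0.3, 1.1, -0.5]
gripper_width: 0.876
gripper_force: 0.0
```

Emit:
{"op": "jog_arm", "data": {
  "plan": "0 1 0 0 0 0 -0.9; 0 1 0 0 0 0 -0.9; 0 1 0 0 0 0 -0.9; 0 1 0 0 0 0 -0.9; 0 1 0 0 0 0 -0.9; 0 1 0 0 0 0 -0.9; 0 1 0 0 0 0 -0.9; 0 1 0 0 0 0 -0.9; 0 1 0 0 0 0 -0.9; 0 1 0 0 0 0 -0.9"
}}

```text
time_s: 24.25
tcp_pos: [0.5062, 0.0635, 0.1799]
ee_rot: [[-0.995, -0.096, 0.0], [-0.096, 0.995, 0.0], [-0.0, 0.0, -1.0]]
wrist_force: [0.3, -0.0, 0.8]
gripper_width: 0.945
gripper_force: 0.0
```

Emit:
{"op": "jog_arm", "data": {
  "plan": "0 1 0 0 0 0 -0.9; 0 1 0 0 0 0 -0.9; 0 1 0 0 0 0 -0.9; 0 1 0 0 0 0 -0.9; 0 1 0 0 0 0 -0.9; 0 1 0 0 0 0 -0.9; 0 1 0 0 0 0 -0.9; 0 1 0 0 0 0 -0.9; -0.1 1 0 0 0 0 -0.9; -0.2 1 0 0 0 0 -0.9"
}}

```text
time_s: 25.25
tcp_pos: [0.4893, 0.3128, 0.18]
ee_rot: [[-0.995, -0.096, -0.0], [-0.096, 0.995, 0.0], [0.0, 0.0, -1.0]]
wrist_force: [0.2, -0.4, 0.5]
gripper_width: 0.951
gripper_force: 0.0
```

Emit:
{"op": "jog_arm", "data": {
  "plan": "0 0.8 0 0 0 0 -0.9; 0 0.3 0.2 0 0 0 -0.9; 0 0 0.5 0 0 0 -0.9; 0 0 0.6 0 0 0 -0.9; 0 0 0.5 0 0 0 -0.9; 0 0 0 0 0 0 -0.9; 0 0 0 0 0 0 -0.9; 0 0 0 0 0 0 -0.9; 0 0 0 0 0 0 -0.9; 0 0 0 0 0 0 -0.9"
}}

```text
time_s: 26.25
tcp_pos: [0.4881, 0.339, 0.1351]
ee_rot: [[-0.995, -0.096, 0.001], [-0.096, 0.995, 0.001], [-0.001, 0.001, -1.0]]
wrist_force: [-0.3, 0.7, -1.1]
gripper_width: 0.947
gripper_force: 0.0
```

```bash
python3 - <<'E'
from h import *
d(.489,.339,.053)
p,D=r.capture('top');P=cloud('top',D);cv2.imwrite('pics/t2.png',cv2.resize(p[180:320,180:470,::-1],None,fx=2.7,fy=2.7))
Q=P[225:270,395:445].reshape(-1,3);Q=Q[(Q[:,2]>.11)&(Q[:,2]<.128)&(Q[:,0]<.58)];print('c3',len(Q),Q.min(0),Q.max(0),np.median(Q[:,2]))
E
```

```text
t 26.25 tcp [0.4881 0.339  0.1351] az 95.49 tiltz [ 0.001  0.001 -1.   ] w 0.947 F [-0.3  0.7 -1.1] gf 0.0 d_units [-0.03 -0.01  3.29]
c3 465 [ 0.47985931 -0.25879894  0.11003326] [ 0.56347432 -0.15068945  0.1271336 ] 0.11726545894370366
```

View pics/t2.png

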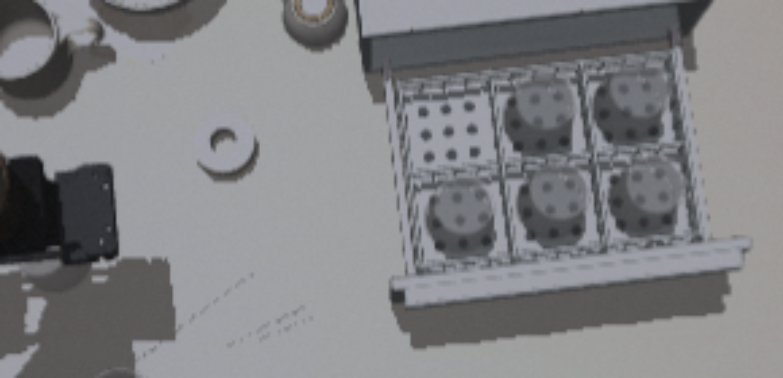

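Cell 3 is now filled (tumbler at (645,195)) and cell 4 is empty (445,130). Grasping the second tumbler.

Emit:
{"op": "jog_arm", "data": {
  "plan": "0 0 0.5 0 0 0 -0.9; 0 0 0.6 0 0 0 -0.9; 0 0 0.6 0 0 0 -0.9; 0 0 0.6 0 0 0 -0.9; 0 0 0.6 0 0 0 -0.9; 0 0 0.38 0 0 0 -0.9; 0 0 0 0 0 0 -0.9; 0 0 0 0 0 0 0.7; 0 0 0 0 0 0 0.7; 0 0 0 0 0 0 0.7"
}}

```text
time_s: 27.3
tcp_pos: [0.4882, 0.3392, 0.0534]
ee_rot: [[-0.995, -0.096, 0.001], [-0.096, 0.995, 0.001], [-0.001, 0.001, -1.0]]
wrist_force: [-0.1, -0.2, -0.4]
gripper_width: 0.762
gripper_force: 0.0
```

Emit:
{"op": "jog_arm", "data": {
  "plan": "0 0 0 0 0 0 0.7; 0 0 0 0 0 0 0.7; 0 0 0 0 0 0 0.7; 0 0 0 0 0 0 0.7; 0 0 -0.1 0 0 0 0.7; 0 0 -0.2 0 0 0 0.7; 0 0 -0.3 0 0 0 0.7; 0 0 -0.4 0 0 0 0.7; 0 0 0 0 0 0 0.7; 0 0 0 0 0 0 0.7"
}}

```text
time_s: 28.3
tcp_pos: [0.4879, 0.3391, 0.078]
ee_rot: [[-0.995, -0.096, 0.001], [-0.096, 0.995, 0.001], [-0.001, 0.001, -1.0]]
wrist_force: [-0.3, 0.3, -1.7]
gripper_width: 0.672
gripper_force: 29.8
```

Emit:
{"op": "jog_arm", "data": {
  "plan": "0 0 -0.5 0 0 0 0.7; 0 0 -0.8 0 0 0 0.7; 0 0 -0.8 0 0 0 0.7; 0 0 -0.8 0 0 0 0.7; 0 0 -0.8 0 0 0 0.7; 0 -0.2 -0.8 0 0 0 0.7; 0 -0.5 -0.7 0 0 0 0.7; -0.1 -0.8 0 0 0 0 0.7; -0.2 -1 0 0 0 0 0.7; -0.3 -1 0 0 0 0 0.7"
}}

```text
time_s: 29.3
tcp_pos: [0.5105, 0.2513, 0.2068]
ee_rot: [[-0.995, -0.096, -0.002], [-0.096, 0.995, -0.001], [0.002, -0.001, -1.0]]
wrist_force: [0.4, 0.2, -2.7]
gripper_width: 0.673
gripper_force: 29.8
```

Emit:
{"op": "jog_arm", "data": {
  "plan": "-0.3 -1 0 0 0 0 0.7; -0.3 -1 0 0 0 0 0.7; -0.3 -1 0 0 0 0 0.7; -0.3 -1 0 0 0 0 0.7; -0.3 -1 0 0 0 0 0.7; -0.3 -1 0 0 0 0 0.7; -0.3 -1 0 0 0 0 0.7; -0.3 -1 0 0 0 0 0.7; -0.1 -1 0 0 0 0 0.7; 0 -1 0 0 0 0 0.7"
}}

```text
time_s: 30.3
tcp_pos: [0.5967, 0.0083, 0.2063]
ee_rot: [[-0.995, -0.095, -0.002], [-0.095, 0.995, -0.0], [0.002, -0.0, -1.0]]
wrist_force: [0.4, 0.4, -2.0]
gripper_width: 0.677
gripper_force: 29.8
```

Emit:
{"op": "jog_arm", "data": {
  "plan": "0 -1 0 0 0 0 0.7; 0 -0.6 0 0 0 0 0.7; 0 -0.3 0 0 0 0 0.7; 0 0 0 0 0 0 0.7; 0 0 0 0 0 0 0.7; 0 0 0 0 0 0 0.7; 0 0 0 0 0 0 0.7; 0 0 0 0 0 0 0.7; 0 0 0 0 0 0 0.7; 0 0 0 0 0 0 0.7"
}}

```text
time_s: 31.3
tcp_pos: [0.6019, -0.0367, 0.2076]
ee_rot: [[-0.995, -0.096, -0.0], [-0.096, 0.995, 0.0], [0.0, 0.0, -1.0]]
wrist_force: [-0.5, -0.9, -1.3]
gripper_width: 0.673
gripper_force: 29.8
```

```bash
python3 - <<'E'
from h import *
d(.603,-.037,.083)
E
```

```text
t 31.3 tcp [ 0.6019 -0.0367  0.2076] az 95.52 tiltz [-0.  0. -1.] w 0.673 F [-0.5 -0.9 -1.3] gf 29.8 d_units [-0.04 -0.02  4.98]
```

Emit:
{"op": "jog_arm", "data": {
  "plan": "0 0 0.4 0 0 0 0.7; 0 0 0.7 0 0 0 0.7; 0 0 0.7 0 0 0 0.7; 0 0 0.6 0 0 0 0.7; 0 0 0.5 0 0 0 0.7; 0 0 0.4 0 0 0 0.7; 0 0 0.4 0 0 0 0.7; 0 0 0.4 0 0 0 0.7; 0 0 0.3 0 0 0 0.7; 0 0 0.2 0 0 0 0.7"
}}

```text
time_s: 32.3
tcp_pos: [0.6018, -0.0369, 0.0918]
ee_rot: [[-0.995, -0.096, -0.001], [-0.096, 0.995, -0.0], [0.001, -0.0, -1.0]]
wrist_force: [-0.4, 0.0, -1.5]
gripper_width: 0.674
gripper_force: 29.8
```

Emit:
{"op": "jog_arm", "data": {
  "plan": "0 0 0.1 0 0 0 0.7; 0 0 0.1 0 0 0 0.7; 0 0 0.06 0 0 0 0.7; 0 0 0.04 0 0 0 0.7; 0 0 0.03 0 0 0 0.7; 0 0 0.03 0 0 0 0.7; 0 0 0 0 0 0 0.7; 0 0 0 0 0 0 0.7; 0 0 0 0 0 0 0.7; 0 0 0 0 0 0 0.7"
}}

```text
time_s: 33.3
tcp_pos: [0.6019, -0.037, 0.0836]
ee_rot: [[-0.995, -0.096, 0.0], [-0.096, 0.995, 0.0], [-0.0, -0.0, -1.0]]
wrist_force: [-0.5, 0.1, -1.8]
gripper_width: 0.675
gripper_force: 29.8
```

Emit:
{"op": "jog_arm", "data": {
  "plan": "0 0 0.03 0 0 0 0.7; 0 0 0.02 0 0 0 0.7; 0 0 0 0 0 0 0.7; 0 0 0 0 0 0 0.7; 0 0 0 0 0 0 0.7; 0 0 0 0 0 0 0.7; 0 0 0 0 0 0 0.7; 0 0 0 0 0 0 0.7; 0 0 0 0 0 0 0.7; 0 0 0 0 0 0 0.7"
}}

```text
time_s: 34.3
tcp_pos: [0.6021, -0.037, 0.0832]
ee_rot: [[-0.995, -0.096, 0.001], [-0.096, 0.995, -0.0], [-0.001, -0.0, -1.0]]
wrist_force: [-3.4, 0.1, 5.8]
gripper_width: 0.679
gripper_force: 30.1
```

Emit:
{"op": "jog_arm", "data": {
  "plan": "0 0 0 0 0 0 -0.54; 0 0 0 0 0 0 -0.54; 0 0 0 0 0 0 -0.54; 0 0 -0.2 0 0 0 -0.54; 0 0 -0.5 0 0 0 -0.54; 0 0 -0.9 0 0 0 -0.54; 0 0 -0.9 0 0 0 -0.54; 0 0 -0.9 0 0 0 -0.54; 0 0 -0.9 0 0 0 -0.54; 0.4 -0.2 -0.4 0 0 0 -0.54"
}}

```text
time_s: 35.3
tcp_pos: [0.5942, -0.0426, 0.2031]
ee_rot: [[-0.995, -0.097, 0.006], [-0.097, 0.995, 0.0], [-0.006, -0.0, -1.0]]
wrist_force: [0.2, -0.3, -0.2]
gripper_width: 0.767
gripper_force: 0.0
```

Emit:
{"op": "jog_arm", "data": {
  "plan": "0.9 -0.4 0 0 0 0 1; 0.9 -0.4 0 0 0 0 1; 0.9 -0.4 0 0 0 0 1; 0.9 -0.4 0 0 0 0 1; 0.9 -0.4 0 0 0 0 1; 0.9 -0.4 0 0 0 0 1; 0.9 -0.4 0 0 0 0 1; 0.9 -0.4 0 0 0 0 1; 0.86 -0.2 0 0 0 0 1; 0 0 0 0 0 0 1"
}}

```text
time_s: 36.3
tcp_pos: [0.3966, -0.1475, 0.1998]
ee_rot: [[-0.996, -0.094, -0.001], [-0.094, 0.996, 0.001], [0.001, 0.001, -1.0]]
wrist_force: [-0.7, 0.1, 0.3]
gripper_width: 0.015
gripper_force: 0.0
```

```bash
python3 - <<'E'
from h import *
d(.40,-.146,.107)
p,D=r.capture('top');P=cloud('top',D);cv2.imwrite('pics/t3.png',cv2.resize(p[180:400,180:470,::-1],None,fx=2.7,fy=2.7))
Q=P[195:240,325:366].reshape(-1,3);Q=Q[(Q[:,2]>.11)&(Q[:,2]<.128)];print('c4',len(Q),Q.min(0),Q.max(0),np.median(Q[:,2]))
E
```

```text
t 36.3 tcp [ 0.3966 -0.1475  0.1998] az 95.39 tiltz [-0.001  0.001 -1.   ] w 0.015 F [-0.7  0.1  0.3] gf 0.0 d_units [-0.14  0.04  3.71]
c4 437 [ 0.575569   -0.06422595  0.11039229] [ 0.63186672 -0.01033389  0.12669242] 0.11939273137334716
```

View pics/t3.png

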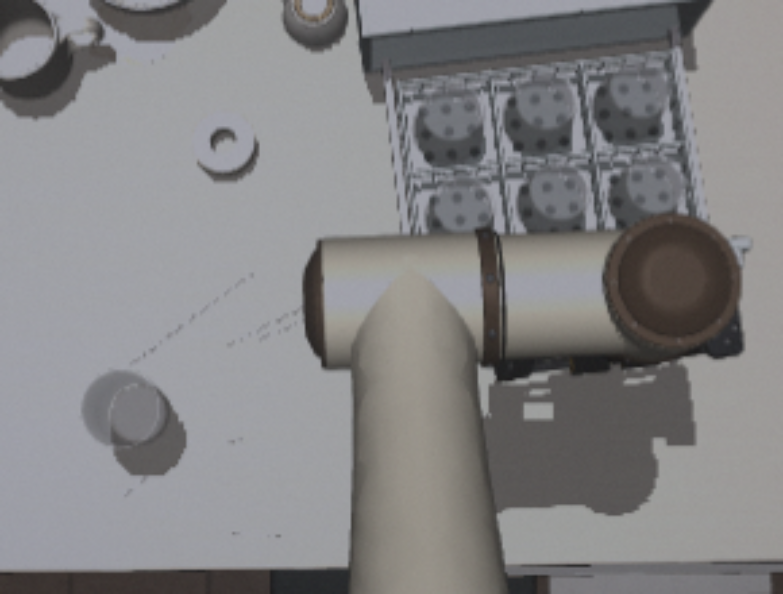

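All six cells hold tumblers, and the tall glass stands upright at (130,408) in the crop. Lowering the closed fingers in front of the lip, then pushing.

Emit:
{"op": "jog_arm", "data": {
  "plan": "0 0 0.5 0 0 0 1; 0 0 0.8 0 0 0 1; 0 0 0.8 0 0 0 1; 0 0 0.8 0 0 0 1; 0 0 0.6 0 0 0 1; 0 0 0.2 0 0 0 1; -0.1 0 0 0 0 0 1; -0.2 0 0 0 0 0 1; -0.2 0 0 0 0 0 1; -0.2 0 0 0 0 0 1"
}}

```text
time_s: 37.35
tcp_pos: [0.4186, -0.145, 0.108]
ee_rot: [[-0.995, -0.096, 0.002], [-0.096, 0.995, -0.0], [-0.002, -0.0, -1.0]]
wrist_force: [0.3, -0.6, -0.3]
gripper_width: 0.007
gripper_force: 0.0
```

Emit:
{"op": "jog_arm", "data": {
  "plan": "-0.2 0 0 0 0 0 1; -0.2 0 0 0 0 0 1; -0.2 0 0 0 0 0 1; -0.2 0 0 0 0 0 1; -0.2 0 0 0 0 0 1; -0.2 0 0 0 0 0 1; -0.2 0 0 0 0 0 1; -0.2 0 0 0 0 0 1; -0.2 0 0 0 0 0 1; -0.2 0 0 0 0 0 1"
}}

```text
time_s: 38.35
tcp_pos: [0.4673, -0.1401, 0.107]
ee_rot: [[-0.995, -0.096, -0.001], [-0.096, 0.995, 0.0], [0.001, 0.0, -1.0]]
wrist_force: [-2.4, 1.6, -0.8]
gripper_width: 0.004
gripper_force: 1.4
```

Emit:
{"op": "jog_arm", "data": {
  "plan": "-0.3 0 0 0 0 0 1; -0.3 0 0 0 0 0 1; -0.3 0 0 0 0 0 1; -0.3 0 0 0 0 0 1; -0.3 0 0 0 0 0 1; -0.3 0 0 0 0 0 1; -0.3 0 0 0 0 0 1; -0.3 0 0 0 0 0 1; -0.3 0 0 0 0 0 1; -0.3 0 0 0 0 0 1"
}}

```text
time_s: 39.35
tcp_pos: [0.5425, -0.1331, 0.1073]
ee_rot: [[-0.995, -0.096, 0.0], [-0.096, 0.995, 0.0], [-0.0, 0.0, -1.0]]
wrist_force: [-2.8, 2.3, -1.2]
gripper_width: 0.004
gripper_force: 1.6
```

Emit:
{"op": "jog_arm", "data": {
  "plan": "-0.3 0 0 0 0 0 1; -0.3 0 0 0 0 0 1; -0.3 0 0 0 0 0 1; -0.3 0 0 0 0 0 1; -0.3 0 0 0 0 0 1; -0.3 0 0 0 0 0 1; -0.3 0 0 0 0 0 1; -0.3 0 0 0 0 0 1; -0.3 0 0 0 0 0 1; -0.3 0 0 0 0 0 1"
}}

```text
time_s: 40.35
tcp_pos: [0.6172, -0.1259, 0.1074]
ee_rot: [[-0.995, -0.096, 0.0], [-0.096, 0.995, -0.0], [-0.0, -0.0, -1.0]]
wrist_force: [-2.7, 2.1, 0.2]
gripper_width: 0.003
gripper_force: 1.5
```

Emit:
{"op": "jog_arm", "data": {
  "plan": "-0.1 0 0 0 0 0 1; -0.1 0 0 0 0 0 1; -0.1 0 0 0 0 0 1; -0.1 0 0 0 0 0 1; -0.1 0 0 0 0 0 1; -0.1 0 0 0 0 0 1; -0.1 0 0 0 0 0 1; -0.1 0 0 0 0 0 1; -0.1 0 0 0 0 0 1; -0.1 0 0 0 0 0 1"
}}

```text
time_s: 41.35
tcp_pos: [0.6416, -0.1236, 0.1073]
ee_rot: [[-0.995, -0.096, -0.0], [-0.096, 0.995, -0.0], [0.0, -0.0, -1.0]]
wrist_force: [-1.4, -0.3, 1.7]
gripper_width: 0.007
gripper_force: 1.3
```

Emit:
{"op": "jog_arm", "data": {
  "plan": "-0.05 0 0 0 0 0 1; -0.05 0 0 0 0 0 1; -0.05 0 0 0 0 0 1; -0.05 0 0 0 0 0 1; -0.05 0 0 0 0 0 1; -0.05 0 0 0 0 0 1; -0.05 0 0 0 0 0 1; 0 0 0 0 0 0 1; 0 0 0 0 0 0 1; 0 0 0 0 0 0 1"
}}

```text
time_s: 42.35
tcp_pos: [0.6432, -0.1234, 0.1073]
ee_rot: [[-0.995, -0.095, -0.016], [-0.095, 0.995, -0.0], [0.016, 0.001, -1.0]]
wrist_force: [-15.9, -0.7, 11.5]
gripper_width: 0.008
gripper_force: 8.4
```

Emit:
{"op": "jog_arm", "data": {
  "plan": "0.2 0 0 0 0 0 1; 0.4 0 0 0 0 0 1; 0.6 0 0 0 0 0 1; 0.8 0 0 0 0 0 1; 0.9 0 0 0 0 0 1; 0.9 0 0 0 0 0 1; 0.9 0 -0.5 0 0 0 1; 0.9 0 -0.9 0 0 0 1; 0.5 0 -0.9 0 0 0 1; 0 0 0 0 0 0 1"
}}

```text
time_s: 43.35
tcp_pos: [0.4997, -0.1374, 0.1684]
ee_rot: [[-0.995, -0.096, 0.009], [-0.096, 0.995, -0.0], [-0.009, -0.001, -1.0]]
wrist_force: [0.4, -0.4, -0.4]
gripper_width: 0.008
gripper_force: 0.0
```

```bash
python3 - <<'E'
from h import *
d(.63,-.12,.107)
D0=np.load('scene0.npy');p,D=r.capture('scene');cv2.imwrite('pics/s4.png',cv2.resize(p[140:370,180:450,::-1],None,fx=2.6,fy=2.6))
c,s=np.cos(np.radians(5.5)),np.sin(np.radians(5.5))
for d_ in(D0,D):
    P=cloud('scene',d_);X=c*P[...,0]+s*P[...,1];Y=-s*P[...,0]+c*P[...,1]
    m=(Y>-.33)&(Y<-.03)&(P[...,2]>.126)&(P[...,2]<.138)&(X>.35)&(X<.75);q=X[m];print('panel-top X pct',np.percentile(q,[1,5,25,50,75]).round(4),m.sum())
D=r.capture('top')[1]
for d_ in(np.load('top0.npy'),D):
    P=cloud('top',d_);X=c*P[...,0]+s*P[...,1];Y=-s*P[...,0]+c*P[...,1]
    m=(Y>-.33)&(Y<-.05)&(P[...,2]>.126)&(P[...,2]<.142)&(X>.35)&(X<.75);m[:, :318]=0;q=X[m];print('top',np.percentile(q,[.5,2,5,25,50,75]).round(4),m.sum())
E
```

```text
t 43.35 tcp [ 0.4997 -0.1374  0.1684] az 95.53 tiltz [ 0.009 -0.    -1.   ] w 0.008 F [ 0.4 -0.4 -0.4] gf 0.0 d_units [-5.23  0.19  2.5 ]
panel-top X pct [0.4238 0.4247 0.4316 0.4417 0.5678] 837
panel-top X pct [0.6377 0.6391 0.6429 0.6506 0.6588] 580
top [0.4249 0.4258 0.427  0.4358 0.4466 0.6757] 2140
top [0.6384 0.6394 0.6404 0.6487 0.6594 0.6812] 1903
```

View pics/s4.png

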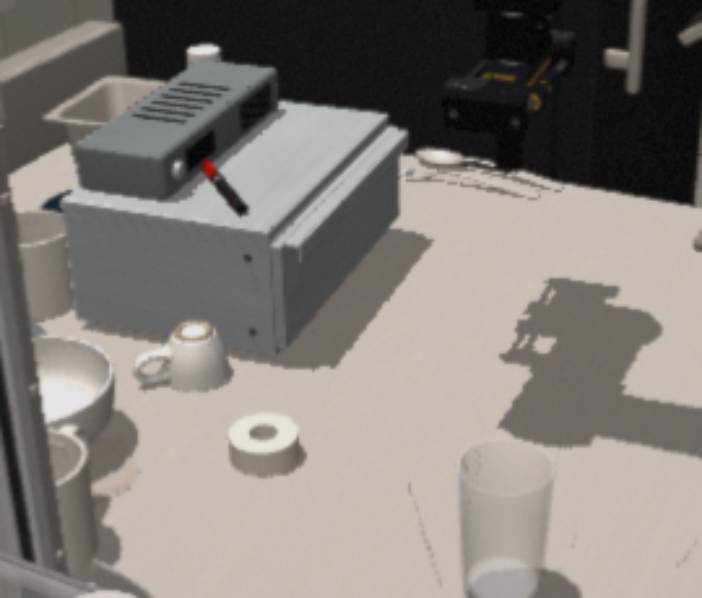

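The drawer looks flush: the seam at (275,250) shows no gap, and the lip sits about 26 mm ahead of the cabinet front (27 mm expected). I'll press once more to be sure.

Emit:
{"op": "jog_arm", "data": {
  "plan": "-0.4 0 0.5 0 0 0 1; -0.8 0 0.8 0 0 0 1; -0.8 0 0.8 0 0 0 1; -0.8 0 0.3 0 0 0 1; -0.8 0 0 0 0 0 1; -0.8 0 0 0 0 0 1; -0.5 0 0 0 0 0 1; -0.2 0 0 0 0 0 1; 0 0 0 0 0 0 1; 0 0 0 0 0 0 1"
}}

```text
time_s: 44.45
tcp_pos: [0.6245, -0.125, 0.1035]
ee_rot: [[-0.995, -0.096, -0.002], [-0.096, 0.995, 0.0], [0.002, 0.0, -1.0]]
wrist_force: [-0.3, -0.0, -0.3]
gripper_width: 0.008
gripper_force: 0.0
```

Emit:
{"op": "jog_arm", "data": {
  "plan": "-0.2 0 0 0 0 0 1; -0.2 0 0 0 0 0 1; -0.15 0 0 0 0 0 1; -0.1 0 0 0 0 0 1; -0.1 0 0 0 0 0 1; -0.1 0 0 0 0 0 1; -0.1 0 0 0 0 0 1; -0.1 0 0 0 0 0 1; 0 0 0 0 0 0 1; 0 0 0 0 0 0 1"
}}

```text
time_s: 45.45
tcp_pos: [0.6431, -0.1234, 0.1046]
ee_rot: [[-0.995, -0.095, -0.019], [-0.095, 0.996, -0.0], [0.019, 0.001, -1.0]]
wrist_force: [-17.8, -0.2, 9.9]
gripper_width: 0.005
gripper_force: 8.6
```

Same stop at the same place under 18 N, so the drawer is shut. Retreating and handing in.

Emit:
{"op": "jog_arm", "data": {
  "plan": "0.2 0 0 0 0 0 1; 0.4 0 0 0 0 0 1; 0.6 0 0 0 0 0 1; 0.8 0 0 0 0 0 1; 0.8 0 0 0 0 0 1; 0.8 0 -0.5 0 0 0 1; 0.4 0 -0.8 0 0 0 1; 0 0 -0.5 0 0 0 1; 0 0 0 0 0 0 1; 0 0 0 0 0 0 1"
}}

```text
time_s: 46.45
tcp_pos: [0.5524, -0.132, 0.1497]
ee_rot: [[-0.995, -0.096, 0.001], [-0.096, 0.995, 0.0], [-0.001, 0.0, -1.0]]
wrist_force: [0.3, 0.9, -0.7]
gripper_width: 0.007
gripper_force: 0.0
```

```bash
python3 - <<'E'
from h import *
d(.5,-.13,.17)
D=r.capture('top')[1]
c,s=np.cos(np.radians(5.5)),np.sin(np.radians(5.5))
P=cloud('top',D);X=c*P[...,0]+s*P[...,1];Y=-s*P[...,0]+c*P[...,1]
m=(Y>-.33)&(Y<-.05)&(P[...,2]>.126)&(P[...,2]<.142)&(X>.55)&(X<.75);m[:,:318]=0
print(np.percentile(X[m],[.5,2,5]).round(4))
print(r.finish_job())
E
```

```text
t 46.45 tcp [ 0.5524 -0.132   0.1497] az 95.5 tiltz [ 0.001  0.    -1.   ] w 0.007 F [ 0.3  0.9 -0.7] gf 0.0 d_units [ 2.08  0.28 -0.81]
[0.6397 0.6423 0.6496]
the job is handed in; nothing more can be done
None
```

The job was handed in at about 46.5 s; the hand-in returned no verdict. The tall glass stands upright on the worktop, all six cells hold tumblers, and the drawer looks fully shut: it stopped twice at the same point, under 16 N and 18 N.

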